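# Set the analyser ring to the marker peg and store the setting

### The arm

A 6-joint arm with a two-finger parallel gripper is mounted at the origin on the work surface. World frame = base frame: x ahead of the robot, y to its left, z up, the work surface at z = 0. Lengths are in mm, angles in rad, forces in N, time in s.
With the tool pointing down it reaches from about 350 to 775 mm from the base axis. Payload 7.3 kg.
Tool frame: the origin (TCP) lies between the finger pads; the fingertips stand bot.tip_extent ahead of it and the grasp point (between the pads) lies 6 mm ahead of it (bot.tip_extent is the distance from the TCP to the fingertips, in mm); x points along the fingers, y is the direction in which the jaws open and shut, and the axes are right-handed (so a half turn about x gives the same grasp; the last joint's range is limited). The gripper opens to 92 mm and grips with 3 to 60 N. Pads are 19 mm wide; open, the fingers measure 130 mm over their backs; the gripper's body (75 mm by 190 mm) begins 47 mm behind the grasp point.
Start: joints at [-1.373, 0.342, 1.524, -0, 1.275, -0.146], TCP at [176.983, -494.287, 251.741] pointing down, gripper open.
Joint ranges: [-2.53, 2.53], [-0.77, 2.02], [0.04, 2.7], [-1, 4.14], [0.28, 2.66], [-3.11, 3.11]. Speed limits (rad/s): [2.57, 2.57, 3.14, 3.14, 3.14, 3.14].

### API

Orientations are given as [roll, pitch, yaw] about the fixed x, y, z axes, in that order (R = Rz(yaw) Ry(pitch) Rx(roll)).
In Python, from plant import bot, capture, workorder gives the robot as it stands. The module is installed in compiled form; this text tells all that it offers.
- The arm moves only by the shell command python3 -m crank 'ROWS'. ROWS is JSON, a list of rows, each an object with "linear": the shift along the tool's x, y, z in cm, a list of three; "delta_rot": the turn, a rotation vector about the tool's x, y, z in degrees, a list of three; "fingers": the opening, from 0 (shut) to 1 (fully open). In form: [{"linear": [x, y, z], "delta_rot": [wx, wy, wz], "fingers": fingers}, ...]. A call has exactly 5 rows; each row shifts and turns the commanded pose from where the row before left it, along the tool's axes as they then stand; what a row does not reach is not made up. A row lasts 1/10 s, in which the tool goes at most 50 mm and 8.59 degrees, less where a joint would pass 70% of its speed; a pose out of reach is approached as far as the arm can. A call with a gripper value outside its range is refused whole. The fingers move at their own pace and stop on an object; the grip force is fixed at half the most. Time passes only in rows, so rows that do not move let the fingers close, or fill a call up. It gives the time, the measured TCP pose, the force and the opening at its end, in the units of the state.
- bot.get_obs(): the state, without advancing time (a new reading comes with each control period).
- capture(name): name is "scene" or "top" or "wrist"; returns a dict with "image" (384x512x3 uint8, blue, green, red), "mtx" (3x3 intrinsics, pixels), "pose" (4x4, takes a point from camera to world coordinates). Camera axes: x right, y down, z forward; pixel columns grow to the right and rows downward; lengths in mm; the calibration is good to about 2 mm. A picture is of the moment at which its call begins. There is no depth.
- workorder.close_job(): hands the job in, once; it reports no verdict.
The state is a dict: "time": time; "joint_positions": joint angles; "dq": joint speeds; "tau": joint torques, N m; "tool_pos": TCP position; "tcp_rot": TCP orientation; "contact_force": force on the tool from outside, world axes, zero at the start; "moment": the same for the moment, N m; "grip_width": finger opening in mm.
Only numpy, scipy, OpenCV 4.12 (cv2) and the standard library are available. Lean on these libraries where they do the work, as an engineer would, in place of code of your own. Each camera call takes 0.05 s, during which the arm holds its last target. There are 200 camera calls.

### The job

On the polarising stage, push the lever of the analyser ring round with your fingertips until its pointer aims at the middle of the tall marker peg standing on the scale (not at the flat disc), and leave it there. Then press the round store key on the stage all the way down and let it come back up. Only push the lever, never pinch it, and do not move or lift the two markers or the glassware standing round the stage.

Things in the scene. Friction and masses are not known exactly. Their poses are not given: they have to be found in the camera images.
- stage: Polarising stage, fixed to the bench: grey housing 280 mm (its x) by 340 mm (its y, from -200 to +140 mm), top 45 mm above the bench, with a round white dial (radius 132 mm, 6 mm thick) whose centre is the ring's axis. Origin on that axis at bench height; x axis is the zero of the scale (black marks every 10 degrees from -90 to 90), y to its left, z up.
- ring_axis (a point): Centre of the analyser ring, on its vertical axis of rotation, at the height of the dial face (51 mm above the bench). Its x axis always runs along the lever and pointer, z is up. The ring is black, 92 mm across, standing 19 mm above the dial face, with a glass window in the middle.
- analyser (a joint): Angle of the analyser ring in rad, positive anticlockwise seen from above, 0 in the middle of the scale, stops at -1.45 and 1.45. It turns with stiff friction (about 0.12 N m, so a push of about 2 N on the tab) and stays where it is left; there is no spring.
- tab_mid (a point): Centre of the finger tab of the lever: a black upright block 16 mm long radially, 12 mm thick in the direction of pushing and 26 mm tall, from 8 to 34 mm above the dial face, 72 mm from the ring's axis. Below it is the flat dark steel lever bar, 12 mm wide, 3 to 9 mm above the dial face, from the ring out to 83 mm. The tab's anticlockwise half is analyser_c0, its clockwise half analyser_c1.
- pointer_tip (a point): Outer end of the flat pointer at the end of the lever, 93 mm from the ring's axis and 5 mm above the dial face. Axes as ring_axis.
- tall_peg_center (a point): Centre of the tall marker peg, a loose plain dark steel pin, 16 mm diameter and 30 mm tall, standing upright on the dial face beyond the pointer, 99 to 120 mm from the ring's axis, 53 to 70 degrees to either side of the scale's zero.
- flat_disc_center (a point): Centre of the other marker, a loose flat dark steel disc, 24 mm diameter and 8 mm high, lying on the dial face on the opposite side of the scale from the tall peg. It is not the target.
- store_key (a joint): Travel of the store key in m: 0 up, 0.006 fully down. It is sprung and takes 5 N to go fully down.
- store_key_top (a point): Centre of the top of the round grey store key (30 mm diameter, pressed straight down), on the housing 165 mm from the ring's axis towards the stage's -y, in a black collar of 46 mm diameter; up, its top is 67 mm above the bench and 10 mm above the collar. Moves down with the key.
- bottle: Bystander: amber bottle, 60 mm diameter, 130 mm tall, loose, standing left of the stage; origin at the centre of its underside.
- beaker: Bystander: open beaker, 68 mm diameter, 80 mm tall, loose, standing right of the stage; origin at the centre of its underside.
- jar: Bystander: small closed jar, 44 mm diameter, 55 mm tall, loose, standing left of the stage; origin at the centre of its underside.

How it is judged (in metres and radians):
On the way, in this order (a step that is already met when the one before it is completed fails the run):
1. the pointer is pushed into line with the middle of the tall peg and stands still there (y of tall_peg_center in the frame of ring_axis between -0.006 and 0.006 m and x of tall_peg_center in the frame of ring_axis above 0.05 m and velocity of joint analyser between -0.03 and 0.03 rad/s), for 0.3 s.
2. the store key is pressed down with the ring still set (y of tall_peg_center in the frame of ring_axis between -0.006 and 0.006 m and x of tall_peg_center in the frame of ring_axis above 0.05 m and value of joint store_key above 0.0045 m), for 0.05 s.
At the end, for the whole second after the job is handed in: The middle of the tall peg lies within 6 mm of the pointer's line and the ring is at rest, the store key is up again (within 1.5 mm), the tall peg and flat disc are within 6 mm and the bottle, beaker and jar within 10 mm of where they stood, all upright (all of step 1 and value of joint store_key below 0.0015 m and distance of each of tall_peg_center, flat_disc_center from where it was at the start of the episode below 0.006 m and distance of each of bottle, beaker, jar from where it was at the start of the episode below 0.01 m and angle between each of tall_peg_center, flat_disc_center, bottle, beaker, jar's own z axis and vertical below 0.15 rad); the robot touches nothing.
It fails at once if the store key is pressed while the pointer is not in line with the tall peg (value of joint store_key above 0.003 m and not (y of tall_peg_center in the frame of ring_axis between -0.006 and 0.006 m and x of tall_peg_center in the frame of ring_axis above 0.05 m)).
It fails at once if the lever's tab is pinched: fingers press on both of its halves at once (contact force between each of analyser_c0, analyser_c1 and the fingers above 1 N).
It fails at once if a marker is moved by more than 6 mm, or lifted (distance of any of tall_peg_center, flat_disc_center from where it was at the start of the episode above 0.006 m).
It fails at once if the bottle, beaker or jar is moved by more than 10 mm (distance of any of bottle, beaker, jar from where it was at the start of the episode above 0.01 m).
It also fails if it takes over 48 s, if anything falls off the work surface, if the arm or the gripper's body presses on something with over 40 N, if the wrist force passes 120 N, or if a joint passes its speed limit or range.

## Working session

There is one attempt and no reset: what is moved stays moved. The work goes in short steps, Python scripts to look and compute and a shell command to move; the robot and the scene stay as the last step left them, time stands still between calls to the robot, and variables do not carry over. Pictures are saved under pics/ and viewed, on a budget of 10 in all, crops included, one or two more only if the job needs it, and the job is handed in when it is done.

```bash
mkdir -p pics; python3 - <<'E'
from plant import bot, capture
import cv2, numpy as np
o=bot.get_obs(); print(o, bot.tip_extent)
for n in("top","scene"):
    c=capture(n); cv2.imwrite(f"pics/{n}0.png",c["image"]); np.savez(f"pics/{n}0.npz",**c); print(n,c["mtx"].round(1).tolist(),c["pose"].round(3).tolist())
E
```

```text
{'time': 0.0, 'joint_positions': array([-1.37298719e+00,  3.42713108e-01,  1.52501991e+00,  3.87920618e-06,
        1.27538053e+00, -1.46017411e-01]), 'dq': array([-0.00123039,  0.00073781, -0.00027376,  0.00256215, -0.0030702 ,
        0.00010787]), 'tau': array([-9.75876719e-04, -4.31244242e+01, -2.44223642e+01,  7.18094129e-02,
        5.58630866e-02, -1.15667140e-04]), 'tool_pos': array([ 176.9141609 , -493.90563111,  251.04891016]), 'tcp_rot': array([-1.71925272,  1.56927543,  1.76616534]), 'contact_force': array([ 0.26411049, -0.5519757 , -0.56566809]), 'moment': array([ 0.03593534, -0.00760796,  0.01028585]), 'grip_width': 91.6832617017822} 25.0
top [[382.9, 0.0, 255.4], [0.0, 382.9, 194.9], [0.0, 0.0, 1.0]] [[0.018, -0.997, 0.075, 475.952], [-1.0, -0.018, -0.001, -8.091], [0.003, -0.075, -0.997, 910.123], [0.0, 0.0, 0.0, 1.0]]
scene [[393.8, 0.0, 266.2], [0.0, 393.8, 193.7], [0.0, 0.0, 1.0]] [[0.469, 0.742, -0.478, 948.956], [0.883, -0.4, 0.245, -207.593], [-0.01, -0.537, -0.843, 744.296], [0.0, 0.0, 0.0, 1.0]]
```

View pics/top0.png

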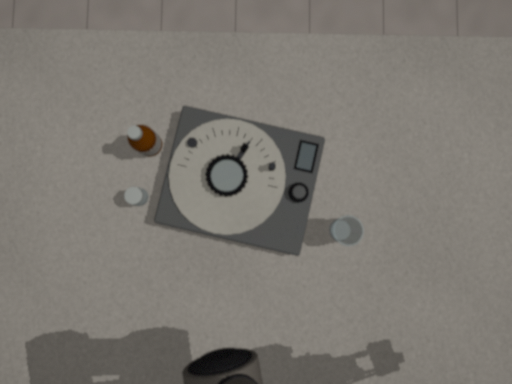

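View pics/scene0.png

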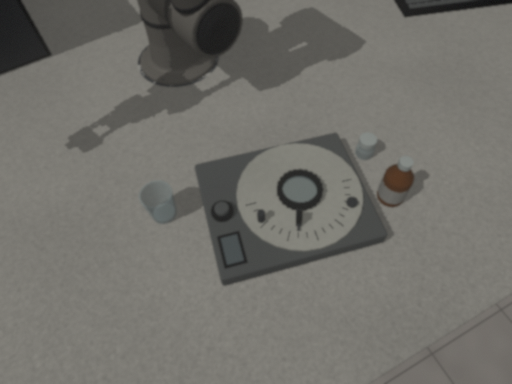

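The top view shows the dial centre at about (228,176) and the lever pointing to (245,147). The markers are at (192,142) and (271,167), and the key is at (298,192). In the scene view the marker at (262,216) is upright, so it looks like the peg, which would be the right-hand one in the top view.

```bash
cat > h.py <<'E'
import numpy as np, cv2
def ray(c,uv,z):
    K,T=c["mtx"],c["pose"]; d=T[:3,:3]@np.linalg.solve(K,[uv[0],uv[1],1.]); o=T[:3,3]
    return (o+d*(z-o[2])/d[2])
def proj(c,p):
    T=np.linalg.inv(c["pose"]); q=c["mtx"]@(T[:3,:3]@np.asarray(p,float)+T[:3,3]); return q[:2]/q[2]
def tri(c1,u1,c2,u2):
    A=[];b=[]
    for c,u in((c1,u1),(c2,u2)):
        d=c["pose"][:3,:3]@np.linalg.solve(c["mtx"],[u[0],u[1],1.]); d/=np.linalg.norm(d); P=np.eye(3)-np.outer(d,d); A.append(P); b.append(P@c["pose"][:3,3])
    return np.linalg.lstsq(np.vstack(A),np.hstack(b),rcond=None)[0]
E
python3 - <<'E'
from h import *
for n,th in(("top",125),("scene",130)):
    c=dict(np.load(f"pics/{n}0.npz")); im=c["image"]; g=cv2.cvtColor(im,cv2.COLOR_BGR2GRAY)
    # dial: bright blob
    m=(g>th).astype(np.uint8)
    cs,_=cv2.findContours(m,cv2.RETR_EXTERNAL,cv2.CHAIN_APPROX_NONE)
    p0=(228,176) if n=="top" else (300,195)
    cs=[k for k in cs if cv2.pointPolygonTest(k,p0,False)>0]
    k=max(cs,key=cv2.contourArea); h=cv2.convexHull(k); print(n,"dial area",cv2.contourArea(h))
    W=np.array([ray(c,p[0],51)[:2] for p in h],np.float32)
    (cx,cy),r=cv2.minEnclosingCircle(W)
    A=np.c_[2*W,np.ones(len(W))]; s=np.linalg.lstsq(A,(W**2).sum(1),rcond=None)[0]
    print("centre",s[:2],"r",np.sqrt(s[2]+s[0]**2+s[1]**2),(cx,cy,r))
    hm=np.zeros_like(g); cv2.drawContours(hm,[h],-1,255,-1); 
    d=((g<75)&(hm>0)).astype(np.uint8)
    N,L,st,ce=cv2.connectedComponentsWithStats(d)
    for i in range(1,N):
        if st[i,4]>15: print(st[i],ce[i].round(1),ray(c,ce[i],51).round(1))
x=dict(np.load("pics/top0.npz"))["image"][100:260,150:330]; y=dict(np.load("pics/scene0.npz"))["image"][130:280,190:390]
cv2.imwrite("pics/crop1.png",np.vstack([cv2.resize(x,(640,569),interpolation=3)]));cv2.imwrite("pics/crop2.png",cv2.resize(y,(800,600),interpolation=3))
E
```

```text
top dial area 159790.5
centre [527.277863    -7.37817276] r 575.8960140308931 (580.231689453125, -10.040766716003418, 629.3187255859375)
[154 109 137 145 564] [194.8 200.8] [524.7 126.8  51. ]
[127 125  29  31 483] [143.8 141.3] [657.9 246.5  51. ]
[187 138  10   9  66] [191.5 142.2] [657.8 138.1  51. ]
[292 138  28  37 437] [305.7 156. ] [ 630.8 -121.7   51. ]
[205 143  43  53 646] [227.5 171.4] [592.5  54.8  51. ]
[269 163   6   7  37] [271.4 166.1] [606.3 -44.3  51. ]
[284 181  26  23 404] [296.3 192.3] [ 547.8 -101.1   51. ]
[200 348  58  12 514] [231.7 354. ] [191.4  36.5  51. ]Traceback (most recent call last):
  File "<stdin>", line 9, in <module>
ValueError: max() iterable argument is empty
```

```bash
python3 - <<'E'
from h import *
for n,seed in(("top",(240,220)),("scene",(256,180))):
    c=dict(np.load(f"pics/{n}0.npz")); im=c["image"]; g=cv2.cvtColor(im,cv2.COLOR_BGR2GRAY)
    v=int(g[seed[1],seed[0]]); print(n,"dial grey",v, "bench",g[300,100])
    m=(g>v*0.75).astype(np.uint8); 
    N,L=cv2.connectedComponents(m,connectivity=4); m=(L==L[seed[1],seed[0]]).astype(np.uint8)
    k=max(cv2.findContours(m,cv2.RETR_EXTERNAL,cv2.CHAIN_APPROX_NONE)[0],key=cv2.contourArea); h=cv2.convexHull(k)
    W=np.array([ray(c,p[0],51)[:2] for p in h]); 
    s=np.linalg.lstsq(np.c_[2*W,np.ones(len(W))],(W**2).sum(1),rcond=None)[0]
    print("centre",s[:2].round(1),"r",np.sqrt(s[2]+s[0]**2+s[1]**2).round(1))
    hm=np.zeros_like(g); cv2.drawContours(hm,[h],-1,255,-1)
    d=((g<75)&(hm>0)).astype(np.uint8)
    N,L,st,ce=cv2.connectedComponentsWithStats(d)
    for i in range(1,N):
        if st[i,4]>15: print(st[i],ce[i].round(1),ray(c,ce[i],51).round(1))
    b=(100,260,150,330) if n=="top" else (130,280,190,390)
    x=im[b[0]:b[1],b[2]:b[3]]; cv2.imwrite(f"pics/crop_{n}.png",cv2.resize(x,None,fx=3.5,fy=3.5,interpolation=cv2.INTER_CUBIC))
E
```

```text
top dial grey 138 bench 129
centre [583.1  55.9] r 131.9
[187 138  10   9  66] [191.5 142.2] [657.8 138.1  51. ]
[205 143  43  53 646] [227.5 171.4] [592.5  54.8  51. ]
[269 163   6   7  37] [271.4 166.1] [606.3 -44.3  51. ]
scene dial grey 125 bench 121
centre [432.6 108.1] r 692.7
[ 143    0  100   87 5217] [192.7  41. ] [14.6 49.5 51. ]
[395   0 110  17 968] [435.6   6.5] [212.5 745.8  51. ]
[338 141  17  28  54] [345.2 152.9] [544.2 199.   51. ]
[ 198  157  189  128 5956] [266.7 231.4] [633.9 -47.   51. ]
[383 165  31  28 601] [398.2 179.4] [657.3 257.5  51. ]
[277 170  47  60 878] [300.  193.1] [588.1  56.2  51. ]
[378 196  23  11  57] [387.7 202.8] [693.5 202.4  51. ]
[347 198  11   9  77] [351.9 201.9] [657.1 139.1  51. ]
[258 210   7  12  75] [260.9 215.7] [597.2 -40.6  51. ]
```

View pics/crop_top.png

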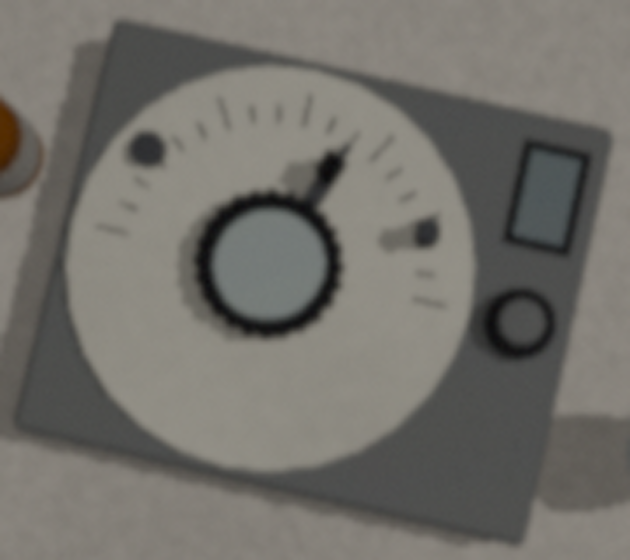

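View pics/crop_scene.png

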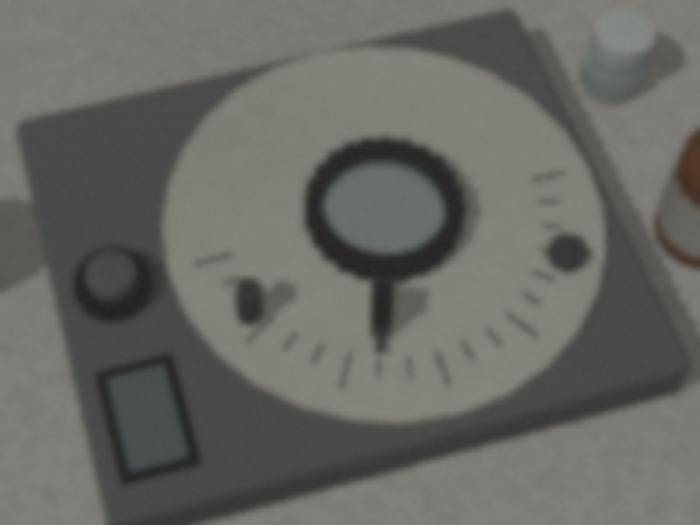

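Peg confirmed: it is upright in the scene crop at (248,300), and sits at (427,232) in the top crop, on the −y side. The disc is on the +y side, and the lever lies between them nearer zero. Next I work out the geometry.

```bash
python3 - <<'E'
from h import *
t=dict(np.load("pics/top0.npz")); s=dict(np.load("pics/scene0.npz"))
C=np.array([583.1,55.9]); print("peg tri",tri(t,(271.4,166.1),s,(260.9,215.7)).round(1),"disc tri",tri(t,(191.5,142.2),s,(351.9,201.9)).round(1))
P=ray(t,(271.4,166.1),68)[:2]; P2=ray(s,(260.9,215.7),66)[:2]
K=ray(t,(298.6,192.1),66)[:2]; K2=ray(s,(190+110/3.5,130+273/3.5),67)[:2]
kt=tri(t,(298.6,192.1),s,(190+110/3.5,130+273/3.5))
print("peg",P,P2,"key",K,K2,kt)
for q in(P,P2,K,K2,kt[:2]):
    d=q-C; print(np.hypot(*d).round(1),np.degrees(np.arctan2(d[1],d[0])).round(2))
for name,px,z in(("tip",(150+350/3.5,100+138/3.5),56),("tabtop",(150+331/3.5,100+163/3.5),80)):
    q=ray(t,px,z)[:2]; d=q-C; print(name,q,np.hypot(*d),np.degrees(np.arctan2(d[1],d[0])))
for name,px,z in(("tip",(190+382/3.5,130+350/3.5),56),):
    q=ray(s,px,z)[:2]; d=q-C; print(name,q,np.hypot(*d),np.degrees(np.arctan2(d[1],d[0])))
# ring glass centre
q=tri(t,(150+269/3.5,100+264/3.5),s,(190+384/3.5,130+208/3.5));print("ring ctr tri",q)
from plant import bot
from scipy.spatial.transform import Rotation as R
o=bot.get_obs(); print(R.from_euler('xyz',o['tcp_rot']).as_matrix().round(3))
E
```

```text
peg tri [604.2 -43.8  64.7] disc tri [657.7 138.1  52.6]
peg [603.77572912 -43.52812351] [604.80602666 -44.21887057] key [ 547.14243706 -104.6380585 ] [ 552.37190251 -105.69475569] [ 547.84055976 -104.97080127   59.56352497]
101.6 -78.25
102.4 -77.77
164.5 -102.62
164.5 -100.77
164.7 -102.36
tip [665.55691304   5.24364227] 96.77401038682532 -31.56395789244941
tabtop [644.12074442  16.48610445] 72.64286896705774 -32.85881267243117
tip [663.56988924   9.2404656 ] 93.01889714091271 -30.106805722433204
ring ctr tri [582.99654109  56.64099713  57.74138863]
[[-0.     0.337 -0.941]
 [ 0.001 -0.941 -0.337]
 [-1.    -0.001 -0.   ]]
```

Geometry is consistent: the ring axis is near (583.1, 56) and the stage yaw about −12°. The peg is at 101.6 mm and −78° in world, which is −66° on the scale, and the key is 164.6 mm out. The lever is now at about −31.5°. Plan: shut the fingers, go to the anticlockwise side of the tab, and sweep clockwise about the axis.

```bash
python3 -m crank '[{"linear":[0,-2.3,-4.3],"delta_rot":[0,0,0],"fingers":0},{"linear":[0,-2.3,-4.3],"delta_rot":[0,0,0],"fingers":0},{"linear":[0,-2.3,-4.3],"delta_rot":[0,0,0],"fingers":0},{"linear":[0,-2.3,-4.3],"delta_rot":[0,0,0],"fingers":0},{"linear":[0,-2.3,-4.3],"delta_rot":[0,0,0],"fingers":0}]'
python3 -m crank '[{"linear":[0,-2.3,-4.3],"delta_rot":[0,0,0],"fingers":0},{"linear":[0,-2.3,-4.3],"delta_rot":[0,0,0],"fingers":0},{"linear":[0,-2.3,-4.3],"delta_rot":[0,0,0],"fingers":0},{"linear":[0,-2.3,-4.3],"delta_rot":[0,0,0],"fingers":0},{"linear":[0,-2.3,-4.3],"delta_rot":[0,0,0],"fingers":0}]'
python3 -m crank '[{"linear":[0,-2.3,-4.3],"delta_rot":[0,0,0],"fingers":0},{"linear":[0,-2.3,-4.3],"delta_rot":[0,0,0],"fingers":0},{"linear":[0,-2.3,-4.3],"delta_rot":[0,0,0],"fingers":0},{"linear":[0,-2.3,-4.3],"delta_rot":[0,0,0],"fingers":0},{"linear":[0,-2.3,-4.3],"delta_rot":[0,0,0],"fingers":0}]'
python3 -m crank '[{"linear":[0,0,0],"delta_rot":[-8.5,0,0],"fingers":0},{"linear":[0,0,0],"delta_rot":[-8.5,0,0],"fingers":0},{"linear":[0,0,0],"delta_rot":[-8.5,0,0],"fingers":0},{"linear":[0,0,0],"delta_rot":[-8.5,0,0],"fingers":0},{"linear":[0,0,0],"delta_rot":[-8.5,0,0],"fingers":0}]'
python3 -m crank '[{"linear":[0,0,0],"delta_rot":[-8.5,0,0],"fingers":0},{"linear":[0,0,0],"delta_rot":[-8.5,0,0],"fingers":0},{"linear":[0,0,0],"delta_rot":[-8.5,0,0],"fingers":0},{"linear":[0,0,0],"delta_rot":[-8.5,0,0],"fingers":0},{"linear":[0,0,0],"delta_rot":[-8.5,0,0],"fingers":0}]'
python3 -m crank '[{"linear":[0,0,0],"delta_rot":[-8.5,0,0],"fingers":0},{"linear":[0,0,0],"delta_rot":[-8.5,0,0],"fingers":0},{"linear":[0,0,0],"delta_rot":[-8.5,0,0],"fingers":0},{"linear":[0,0,0],"delta_rot":[-8.5,0,0],"fingers":0},{"linear":[0,0,0],"delta_rot":[-8.5,0,0],"fingers":0}]'
python3 - <<'E'
from h import *
from plant import bot,capture
from scipy.spatial.transform import Rotation as R
o=bot.get_obs(); print(o['time'],o['tool_pos'],o['contact_force'],o['joint_positions'].round(2),R.from_euler('xyz',o['tcp_rot']).as_matrix().round(3).tolist())
c=capture("wrist"); np.savez("pics/w1.npz",**c); print(c["pose"].round(2).tolist())
cv2.imwrite("pics/w1.png",c["image"])
E
```

```text
time: 0.6
tool_pos: [341.5, -311.8, 251.5]
tcp_rot: [-1.453, 1.571, 2.032]
contact_force: [0.9, -0.8, 0.2]
grip_width: 56.3
time: 1.1
tool_pos: [505.2, -131.0, 251.5]
tcp_rot: [-0.307, 1.57, -3.104]
contact_force: [-0.2, -1.1, 0.0]
grip_width: 16.2
time: 1.6
tool_pos: [668.8, 49.7, 251.2]
tcp_rot: [-0.138, 1.57, -2.935]
contact_force: [0.6, -1.1, 0.1]
grip_width: 0.5
time: 2.1
tool_pos: [667.8, 48.0, 250.9]
tcp_rot: [-1.067, 1.569, -3.117]
contact_force: [0.3, 0.1, 0.0]
grip_width: 0.6
time: 2.6
tool_pos: [667.7, 47.9, 251.0]
tcp_rot: [-1.811, 1.569, -3.119]
contact_force: [0.2, 0.2, -0.0]
grip_width: 0.6
time: 3.1
tool_pos: [667.7, 48.0, 251.0]
tcp_rot: [-2.556, 1.57, -3.122]
contact_force: [0.5, 0.5, 0.4]
grip_width: 0.2
3.1 [667.73021771  47.95057124 251.00135764] [0.51564545 0.51044231 0.35818792] [-0.04  0.62  1.07 -0.    1.45 -1.05] [[-0.001, 0.537, 0.844], [-0.0, 0.844, -0.537], [-1.0, -0.001, -0.001]]
[[0.54, 0.8, 0.26, 596.73], [0.84, -0.51, -0.17, 94.71], [-0.0, 0.31, -0.95, 383.68], [0.0, 0.0, 0.0, 1.0]]
```

View pics/w1.png

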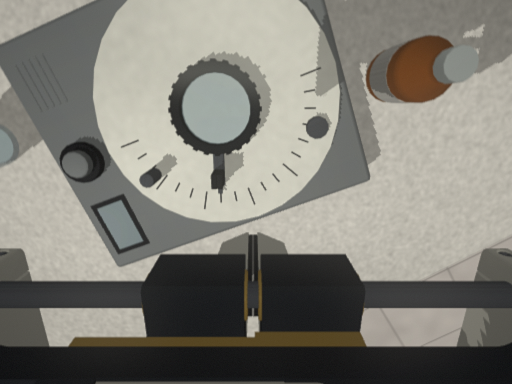

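The wrist view shows the ring centre near (216,107), the tab and pointer at (218,180), the peg at (150,178), the disc at (317,127) and the key at (80,160). It is sharper than the top view, so I re-measure with it.

```bash
cat >> h.py <<'E'
def dial(c,seed,fr=.8,dark=.4):
    g=cv2.GaussianBlur(cv2.cvtColor(c["image"],cv2.COLOR_BGR2GRAY),(3,3),0); v=int(g[seed[1],seed[0]])
    L=cv2.connectedComponents((g>v*fr).astype(np.uint8),connectivity=4)[1]; m=(L==L[seed[1],seed[0]]).astype(np.uint8)
    k=max(cv2.findContours(m,cv2.RETR_EXTERNAL,cv2.CHAIN_APPROX_NONE)[0],key=cv2.contourArea); h=cv2.convexHull(k)
    e=np.array([p[0] for p in h if 3<p[0][0]<508 and 3<p[0][1]<380]); W=np.array([ray(c,p,51)[:2] for p in e])
    for _ in range(4):
        s=np.linalg.lstsq(np.c_[2*W,np.ones(len(W))],(W**2).sum(1),rcond=None)[0]; r=np.sqrt(s[2]+s[0]**2+s[1]**2)
        q=abs(np.hypot(*(W-s[:2]).T)-r); W=W[q<max(1.5,2*np.median(q))]
    print("dial",s[:2].round(1),"r",r.round(1),"res",q.max().round(1),len(W))
    hm=np.zeros_like(g); cv2.drawContours(hm,[h],-1,255,-1)
    L,st,ce=cv2.connectedComponentsWithStats(((g<v*dark)&(hm>0)).astype(np.uint8))[1:]
    return g,s[:2],L,st,ce
E
python3 - <<'E'
from h import *
c=dict(np.load("pics/w1.npz")); t=dict(np.load("pics/top0.npz"))
g,C,L,st,ce=dial(c,(150,90))
for i in range(1,len(st)):
    if st[i,4]>40: print(st[i],ce[i].round(1),ray(c,ce[i],66).round(1))
print("f",c["mtx"][0,0], "glass", tri(t,(226.9,175.4),c,(216,107)).round(1))
print("peg tri top+wrist",tri(t,(271.4,166.1),c,(150.5,177)).round(1))
ax=C
# lever end: points on bar/tab/pointer
x=c["image"][130:215,120:260]; cv2.imwrite("pics/w1c.png",cv2.resize(x,None,fx=5.5,fy=5.5,interpolation=cv2.INTER_CUBIC))
E
```

```text
dial [584.9  56.3] r 130.9 res 0.4 46
[ 169   81   92  110 2092] [212.7 130.6] [601.3  42.4  66. ]
[316 120  11  17  64] [322.8 128.3] [661.  140.7  66. ]
[142 168  19  17 174] [152.  175.4] [605.1 -41.4  66. ]
f 298.04323099703964 glass [583.3  56.5  48.7]
peg tri top+wrist [604.9 -43.9  65.4]
```

View pics/w1c.png

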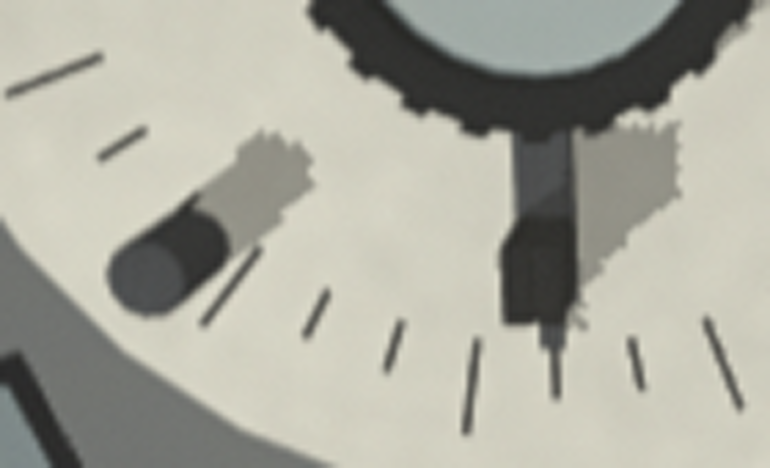

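```bash
python3 - <<'E'
from h import *
c=dict(np.load("pics/w1.npz"))
f=lambda u,v:(120+u/5.5,130+v/5.5)
C=np.array([583.7,56.3])
for n,p,z in(("pegtop",f(147,278),81),("tip",f(552,345),56),("tick-90",f(103,55),51),("tick-60",f(260,248),51),("tick-30",f(478,340),51),("tick-20",f(553,345),51),("tick0",f(706,320),51),("key",(82,160),67)):
    q=ray(c,p,z)[:2]; d=q-C; print(n,q.round(1),np.hypot(*d).round(1),np.degrees(np.arctan2(d[1],d[0])).round(1))
E
```

```text
pegtop [606.1 -43.1] 101.9 -77.3
tip [663.9   7.9] 93.6 -31.1
tick-90 [565.9 -35. ] 93.0 -101.0
tick-60 [614.7 -32.8] 94.3 -70.8
tick-30 [655.5  -6. ] 95.1 -40.9
tick-20 [665.    6.8] 95.2 -31.3
tick0 [677.8  37.3] 96.0 -11.4
key [551.2 -93.8] 153.6 -102.2
```

All consistent: stage yaw is about −11.2°, the lever is at −20° on the scale and the peg at −66°, so the turn needed is about −46°. Now I descend beside the tab with the tips at 66 mm.

```bash
python3 -m crank '[{"linear":[4,0,-0.1],"delta_rot":[0,0,0],"fingers":0},{"linear":[4,0,-0.1],"delta_rot":[0,0,0],"fingers":0},{"linear":[4,0,-0.1],"delta_rot":[0,0,0],"fingers":0},{"linear":[4,0,-0.1],"delta_rot":[0,0,0],"fingers":0},{"linear":[0,0,0],"delta_rot":[-1.3,0,0],"fingers":0}]'
python3 -m crank '[{"linear":[0,-0.3,0],"delta_rot":[0,0,0],"fingers":0},{"linear":[0,-0.3,0],"delta_rot":[0,0,0],"fingers":0},{"linear":[0,-0.3,0],"delta_rot":[0,0,0],"fingers":0},{"linear":[0,0,0],"delta_rot":[0,0,0],"fingers":0},{"linear":[0,0,0],"delta_rot":[0,0,0],"fingers":0}]'
```

```text
time: 3.65
tool_pos: [660.5, 50.3, 85.2]
tcp_rot: [-2.625, 1.558, 3.107]
contact_force: [-0.7, -0.2, 0.4]
grip_width: 0.2
time: 4.15
tool_pos: [660.3, 42.2, 93.0]
tcp_rot: [0.478, 1.569, -0.072]
contact_force: [0.2, 0.8, -0.3]
grip_width: 0.9
```

```bash
python3 -m crank '[{"linear":[0,-0.3,0],"delta_rot":[0,0,0],"fingers":0},{"linear":[0,-0.3,0],"delta_rot":[0,0,0],"fingers":0},{"linear":[0,-0.3,0],"delta_rot":[0,0,0],"fingers":0},{"linear":[0,0,0],"delta_rot":[0,0,0],"fingers":0},{"linear":[0,0,0],"delta_rot":[0,0,0],"fingers":0}]'
python3 - <<'E'
from h import *
from plant import bot,capture
c=capture("wrist"); np.savez("pics/w2.npz",**c)
cv2.imwrite("pics/w2.png",c["image"]); o=bot.get_obs(); print(o['tool_pos'],o['contact_force'])
E
```

```text
time: 4.65
tool_pos: [655.1, 34.6, 91.7]
tcp_rot: [-1.381, 1.571, -1.931]
contact_force: [-0.2, 0.4, 0.1]
grip_width: 0.2
[655.1190773   34.65024991  91.6572317 ] [0.49269656 0.25950943 0.28358117]
```

View pics/w2.png

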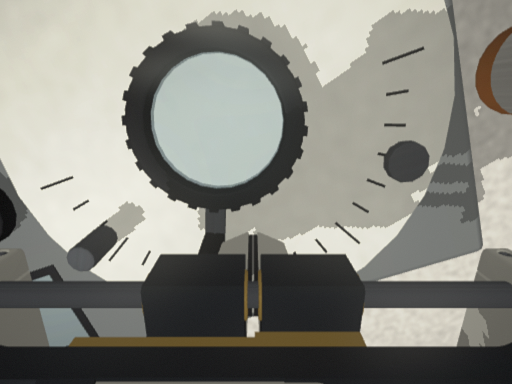

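The fingertips at (252,240) are just beside the tab at (212,243) and have no contact yet, so I start the sweep about the ring axis.

```bash
python3 -m crank '[{"linear":[0,-0.63,0.13],"delta_rot":[5,0,0],"fingers":0},{"linear":[0,-0.63,0.13],"delta_rot":[5,0,0],"fingers":0},{"linear":[0,-0.63,0.13],"delta_rot":[5,0,0],"fingers":0},{"linear":[0,-0.63,0.13],"delta_rot":[5,0,0],"fingers":0},{"linear":[0,-0.63,0.13],"delta_rot":[5,0,0],"fingers":0}]'
python3 - <<'E'
from h import *
from plant import bot,capture
from scipy.spatial.transform import Rotation as R
c=capture("wrist"); np.savez("pics/w3.npz",**c)
t=capture("top"); np.savez("pics/t3.npz",**t)
x=t["image"][100:260,150:330]; x=cv2.resize(x,(432,384)) 
cv2.imwrite("pics/w3.png",np.hstack([cv2.resize(c["image"],(368,276)),cv2.resize(x,(311,276))])); o=bot.get_obs(); 
m=R.from_euler('xyz',o['tcp_rot']).as_matrix(); d=o['tool_pos'][:2]-[583.7,56.3]
a=np.degrees(np.arctan2(m[1,1],m[0,1])); print(o['tool_pos'],o['contact_force'],o['moment'],"yaw y",a,"rad",d@m[:2,2],"tang",d@m[:2,1])
E
```

```text
time: 5.2
tool_pos: [639.8, 6.8, 91.7]
tcp_rot: [0.797, 1.569, -0.192]
contact_force: [3.0, 0.2, -0.9]
grip_width: -0.1
[639.15188317   6.53859076  91.69797043] [-0.35679513  0.1309943  -0.29761653] [ 0.0129471  -0.16972512 -0.00297871] yaw y 33.421580960026155 rad 72.07551369181783 tang 18.87404182798999
```

View pics/w3.png

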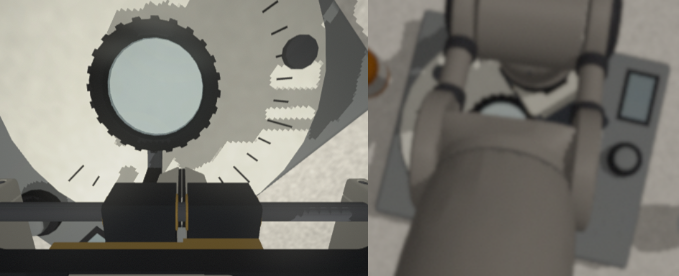

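The lever is moving with the fingers: the bar is at the same place in the wrist view as before. I measure the bar angle at a fixed row in w2 (known to be −31.2°) and in w3.

```bash
cat >> h.py <<'E'
def bar(c,C,rows=range(214,232,3)):
    g=cv2.cvtColor(c["image"],cv2.COLOR_BGR2GRAY)
    for v in rows:
        k=np.where(g[v,190:240]<95)[0]+190
        if len(k):
            k=k[np.r_[True,np.cumsum(np.diff(k)>1)==0]]
            q=ray(c,(k.mean(),v),60)[:2]-C; print(v,k.min(),k.max(),"r",np.hypot(*q).round(1),"ang",np.degrees(np.arctan2(q[1],q[0])).round(1))
E
python3 - <<'E'
from h import *
for n in("w2","w3"):
    c=dict(np.load(f"pics/{n}.npz")); print(n); bar(c,np.array([583.7,56.3]))
    print("glass", [ray(c,p,66).round(1) for p in ([(218,119)] if n=="w2" else [(155.5*1.391,86*1.391)])])
E
```

```text
w2
214 206 225 r 52.3 ang -33.4
217 206 225 r 54.2 ang -33.5
220 206 225 r 56.2 ang -33.5
223 206 225 r 58.1 ang -33.5
226 206 224 r 60.1 ang -33.8
229 206 224 r 62.0 ang -33.8
glass [array([582.7,  59.7,  66. ])]
w3
214 206 225 r 51.7 ang -57.9
217 206 225 r 53.6 ang -57.9
220 206 225 r 55.5 ang -58.0
223 206 225 r 57.5 ang -58.0
226 206 225 r 59.4 ang -58.0
229 206 225 r 61.4 ang -58.0
glass [array([583.9,  60. ,  66. ])]
```

```bash
python3 -m crank '[{"linear":[0,-0.63,0.13],"delta_rot":[5,0,0],"fingers":0},{"linear":[0,-0.63,0.13],"delta_rot":[5,0,0],"fingers":0},{"linear":[0,-0.63,0.13],"delta_rot":[5,0,0],"fingers":0},{"linear":[0,-0.12,0.03],"delta_rot":[1,0,0],"fingers":0},{"linear":[0,-0.12,0.03],"delta_rot":[1,0,0],"fingers":0}]'
python3 -m crank '[{"linear":[0,0,0],"delta_rot":[0,0,0],"fingers":0},{"linear":[0,0.5,0],"delta_rot":[0,0,0],"fingers":0},{"linear":[0,1,0],"delta_rot":[0,0,0],"fingers":0},{"linear":[-4,1.5,0],"delta_rot":[0,0,0],"fingers":0},{"linear":[-5,0,0],"delta_rot":[0,0,0],"fingers":0}]'
python3 -m crank '[{"linear":[-5,0,0],"delta_rot":[0,0,0],"fingers":0},{"linear":[0,0,0],"delta_rot":[0,0,0],"fingers":0},{"linear":[0,0,0],"delta_rot":[0,0,0],"fingers":0},{"linear":[0,0,0],"delta_rot":[0,0,0],"fingers":0},{"linear":[0,0,0],"delta_rot":[0,0,0],"fingers":0}]'
python3 - <<'E'
from h import *
from plant import bot,capture
c=capture("wrist"); np.savez("pics/w4.npz",**c)
cv2.imwrite("pics/w4.png",cv2.resize(c["image"][60:260,100:360],(780,600),interpolation=cv2.INTER_CUBIC)); o=bot.get_obs(); print(o['time'],o['tool_pos'])
E
```

```text
time: 5.8
tool_pos: [622.9, -6.7, 91.8]
tcp_rot: [0.875, 1.57, -0.406]
contact_force: [1.8, -1.1, -0.9]
grip_width: 0.1
time: 6.3
tool_pos: [650.9, 2.9, 179.8]
tcp_rot: [-2.029, 1.564, 2.973]
contact_force: [1.2, -0.6, 1.1]
grip_width: 0.3
time: 6.8
tool_pos: [650.5, 2.0, 229.6]
tcp_rot: [-1.963, 1.567, 3.037]
contact_force: [-0.2, 0.6, -0.6]
grip_width: 0.3
6.85 [650.59516517   2.00438024 229.72775906]
```

View pics/w4.png

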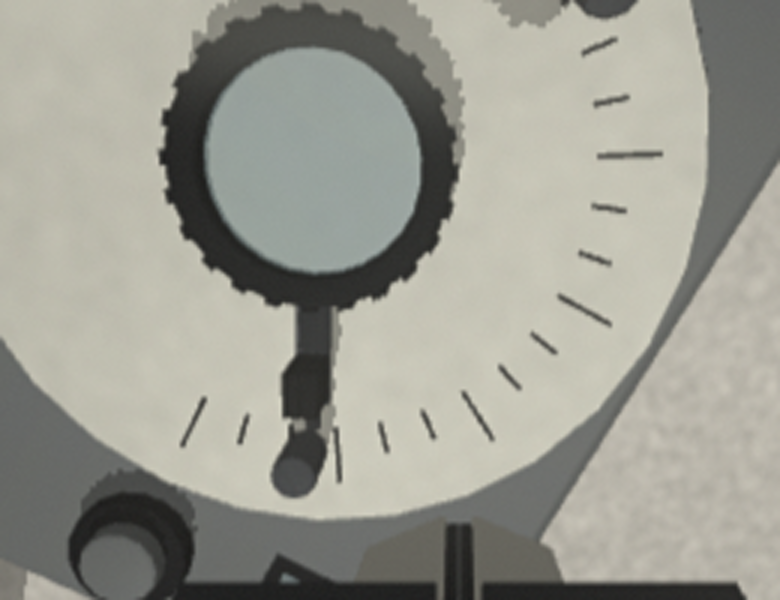

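The lever now points almost at the peg: bar at (315,330), peg top at (295,476). I check the angles from this image.

```bash
python3 - <<'E'
from h import *
c=dict(np.load("pics/w4.npz"))
g,C,L,st,ce=dial(c,(130,150)); f=lambda u,v:(100+u/3,60+v/3)
Cg=np.array([583.7,56.3])
for cen in (Cg,C):
  for n,p,z in(("bar",f(315,320),60),("bar2",f(314.5,345),60),("tab top far",f(303,417),85),("tabtop",f(303,402),85),("pegtop",f(295,476),81),("pegtop2",f(295,476),79),("tick-90",f(195,420),51),("tick-60",f(337,455),51),("tick0",f(630,155),51),("key",f(120,562),67)):
    q=ray(c,p,z)[:2]; d=q-cen; print(n,q.round(1),np.hypot(*d).round(1),np.degrees(np.arctan2(d[1],d[0])).round(1))
# ring black outline
m=((g<60)).astype(np.uint8); 
E
```

```text
dial [585.1  56.6] r 131.0 res 0.5 49
bar [598.2   6.4] 52.0 -73.8
bar2 [600.1  -2.3] 60.8 -74.4
tab top far [604.5 -19.8] 78.9 -74.7
tabtop [603.3 -14.7] 73.7 -74.6
pegtop [606.5 -42.6] 101.5 -77.0
pegtop2 [606.3 -43.5] 102.4 -77.2
tick-90 [563.8 -45. ] 103.3 -101.1
tick-60 [617.3 -43.5] 105.3 -71.4
tick0 [685.2  88.9] 106.6 17.8
key [ 551.4 -100.7] 160.3 -101.6
bar [598.2   6.4] 51.9 -75.4
bar2 [600.1  -2.3] 60.8 -75.7
tab top far [604.5 -19.8] 78.8 -75.7
tabtop [603.3 -14.7] 73.6 -75.7
pegtop [606.5 -42.6] 101.5 -77.8
pegtop2 [606.3 -43.5] 102.4 -78.0
tick-90 [563.8 -45. ] 103.8 -101.8
tick-60 [617.3 -43.5] 105.2 -72.1
tick0 [685.2  88.9] 105.3 17.9
key [ 551.4 -100.7] 160.8 -102.1
```

The lever is about 2.3° short, with both centre estimates agreeing, and the peg has not moved. The pointer tip runs very close to the peg, so I push just another 1.7° or so.

```bash
python3 -m crank '[{"linear":[5,0,0],"delta_rot":[0,0,0],"fingers":0},{"linear":[5,0,0],"delta_rot":[0,0,0],"fingers":0},{"linear":[3.8,-1.5,0],"delta_rot":[0,0,0],"fingers":0},{"linear":[0,0,0],"delta_rot":[0,0,0],"fingers":0},{"linear":[0,0,0],"delta_rot":[0,0,0],"fingers":0}]'
python3 -m crank '[{"linear":[0,-0.5,0],"delta_rot":[0,0,0],"fingers":0},{"linear":[0,-0.5,0],"delta_rot":[0,0,0],"fingers":0},{"linear":[0,-0.5,0],"delta_rot":[0,0,0],"fingers":0},{"linear":[0,-0.1,0.03],"delta_rot":[0.8,0,0],"fingers":0},{"linear":[0,-0.1,0.03],"delta_rot":[0.8,0,0],"fingers":0}]'
python3 -m crank '[{"linear":[0,0,0],"delta_rot":[0,0,0],"fingers":0},{"linear":[0,0.5,0],"delta_rot":[0,0,0],"fingers":0},{"linear":[0,1,0],"delta_rot":[0,0,0],"fingers":0},{"linear":[-4,1.5,0],"delta_rot":[0,0,0],"fingers":0},{"linear":[-5,0,0],"delta_rot":[0,0,0],"fingers":0}]'
python3 -m crank '[{"linear":[-5,0,0],"delta_rot":[0,0,0],"fingers":0},{"linear":[0,0,0],"delta_rot":[0,0,0],"fingers":0},{"linear":[0,0,0],"delta_rot":[0,0,0],"fingers":0},{"linear":[0,0,0],"delta_rot":[0,0,0],"fingers":0},{"linear":[0,0,0],"delta_rot":[0,0,0],"fingers":0}]'
python3 - <<'E'
from h import *
from plant import bot,capture
c=capture("wrist"); np.savez("pics/w5.npz",**c)
cv2.imwrite("pics/w5.png",cv2.resize(c["image"][60:260,100:360],(780,600),interpolation=cv2.INTER_CUBIC)); o=bot.get_obs(); print(o['time'],o['tool_pos'])
E
```

```text
time: 7.35
tool_pos: [637.3, -2.4, 93.9]
tcp_rot: [-2.047, 1.57, 2.954]
contact_force: [0.8, -0.3, 1.4]
grip_width: 0.2
time: 7.85
tool_pos: [621.5, -7.9, 94.9]
tcp_rot: [1.238, 1.568, -0.074]
contact_force: [2.1, -0.1, 1.1]
grip_width: -0.2
time: 8.35
tool_pos: [649.4, 0.5, 181.5]
tcp_rot: [-1.946, 1.564, 3.027]
contact_force: [0.9, -0.9, -0.0]
grip_width: 0.6
time: 8.85
tool_pos: [649.0, 0.0, 231.5]
tcp_rot: [-1.923, 1.567, 3.049]
contact_force: [0.2, 0.4, -0.1]
grip_width: 0.5
8.9 [ 6.49078846e+02 -4.68231159e-02  2.31703980e+02]
```

View pics/w5.png

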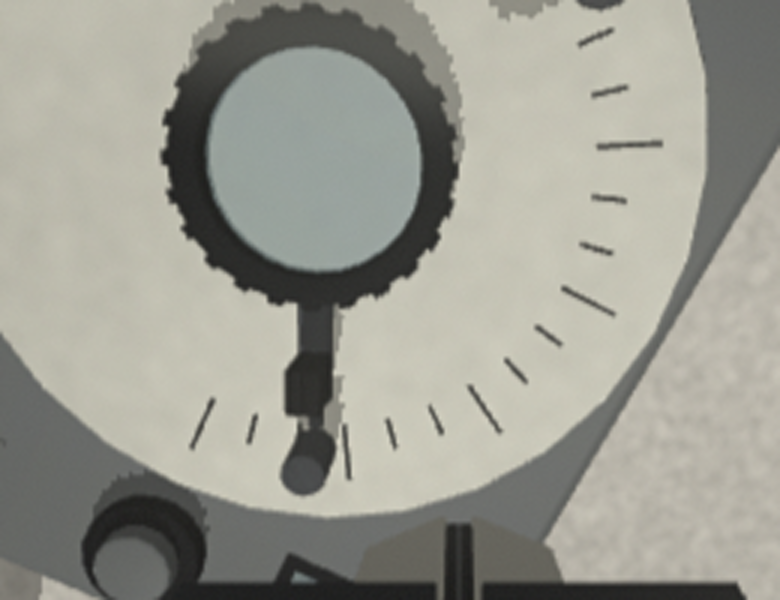

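```bash
python3 - <<'E'
from h import *
from plant import bot
from scipy.spatial.transform import Rotation as R
c=dict(np.load("pics/w5.npz"))
g,C,L,st,ce=dial(c,(130,150)); f=lambda u,v:(100+u/3,60+v/3)
for cen in (np.array([583.7,56.3]),C):
  for n,p,z in(("bar",f(315.5,320),60),("bar2",f(315,345),60),("tabtop",f(305.5,402),85),("ptr",f(313,422),56),("pegtop",f(303,475),81),("key",f(130,563),67)):
    q=ray(c,p,z)[:2]; d=q-cen; print(n,q.round(1),np.hypot(*d).round(1),np.degrees(np.arctan2(d[1],d[0])).round(1))
o=bot.get_obs(); m=R.from_euler('xyz',o['tcp_rot']).as_matrix(); d=np.array([550,-105.,0])-o['tool_pos']; print(m.round(3).tolist(),"to key in tool",(m.T@d).round(1),o['joint_positions'].round(2))
E
```

```text
dial [585.   56.5] r 130.9 res 1.1 54
bar [596.7   5.3] 52.6 -75.7
bar2 [598.4  -3.4] 61.5 -76.2
tabtop [601.9 -15.9] 74.5 -75.9
ptr [603.4 -33. ] 91.5 -77.6
pegtop [606.  -43.2] 102.0 -77.4
key [ 550.1 -100.5] 160.4 -102.1
bar [596.7   5.3] 52.5 -77.1
bar2 [598.4  -3.4] 61.5 -77.4
tabtop [601.9 -15.9] 74.4 -76.9
ptr [603.4 -33. ] 91.4 -78.4
pegtop [606.  -43.2] 102.0 -78.1
key [ 550.1 -100.5] 160.9 -102.5
[[-0.004, 0.966, 0.257], [0.0, 0.257, -0.966], [-1.0, -0.003, -0.001]] to key in tool [ 232.  -121.9   76.2] [-0.12  0.59  1.17 -0.    1.38 -0.38]
```

The pointer is within about 0–1.4° (≤2.5 mm) of the peg's middle. Next I move over the store key, using (550,−104) from the combined estimates, and come down to just above it.

```bash
python3 -m crank '[{"linear":[0,-3.04,1.88],"delta_rot":[0,0,0],"fingers":0},{"linear":[0,-3.04,1.88],"delta_rot":[0,0,0],"fingers":0},{"linear":[0,-3.04,1.88],"delta_rot":[0,0,0],"fingers":0},{"linear":[0,-3.04,1.88],"delta_rot":[0,0,0],"fingers":0},{"linear":[0,0,0],"delta_rot":[0,0,0],"fingers":0}]'
python3 -m crank '[{"linear":[4,0,0],"delta_rot":[0,0,0],"fingers":0},{"linear":[4,0,0],"delta_rot":[0,0,0],"fingers":0},{"linear":[3,0,0],"delta_rot":[0,0,0],"fingers":0},{"linear":[1,0,0],"delta_rot":[0,0,0],"fingers":0},{"linear":[0,0,0],"delta_rot":[0,0,0],"fingers":0}]'
python3 - <<'E'
from h import *
from plant import bot,capture
o=bot.get_obs(); print(o['tool_pos'],o['contact_force'])
c=capture("scene"); cv2.imwrite("pics/s6.png",cv2.resize(c["image"][130:280,150:390],(800,500),interpolation=cv2.INTER_CUBIC))
E
```

```text
time: 9.4
tool_pos: [548.9, -106.5, 233.0]
tcp_rot: [-1.731, 1.568, -3.045]
contact_force: [-0.1, 0.2, 0.6]
grip_width: 0.6
time: 9.9
tool_pos: [551.1, -103.4, 112.1]
tcp_rot: [-2.171, 1.567, 2.801]
contact_force: [-1.4, 0.7, 0.3]
grip_width: 0.3
[ 551.05696344 -103.42803019  112.14027705] [-1.39344861  0.71400217  0.26629157]
```

View pics/s6.png

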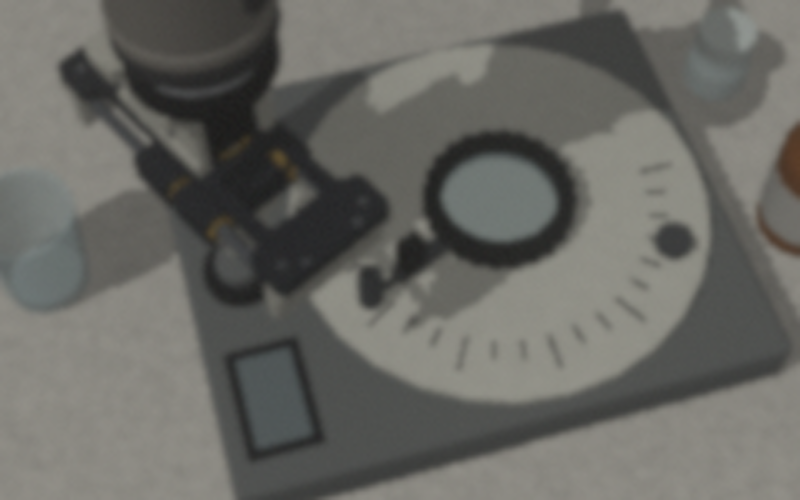

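The closed fingertips are over the key at (235,265), and the lever points at the peg (372,290). Now I press in small steps.

```bash
python3 -m crank '[{"linear":[1,0,0],"delta_rot":[0,0,0],"fingers":0},{"linear":[0.8,0,0],"delta_rot":[0,0,0],"fingers":0},{"linear":[0.3,0,0],"delta_rot":[0,0,0],"fingers":0},{"linear":[0,0,0],"delta_rot":[0,0,0],"fingers":0},{"linear":[0,0,0],"delta_rot":[0,0,0],"fingers":0}]'
python3 -m crank '[{"linear":[0.15,0,0],"delta_rot":[0,0,0],"fingers":0},{"linear":[0.15,0,0],"delta_rot":[0,0,0],"fingers":0},{"linear":[0.1,0,0],"delta_rot":[0,0,0],"fingers":0},{"linear":[0,0,0],"delta_rot":[0,0,0],"fingers":0},{"linear":[0,0,0],"delta_rot":[0,0,0],"fingers":0}]'
```

```text
time: 10.45
tool_pos: [551.7, -104.1, 93.0]
tcp_rot: [0.762, 1.57, -0.549]
contact_force: [0.2, -0.8, -0.4]
grip_width: 0.3
time: 10.95
tool_pos: [551.9, -104.1, 89.0]
tcp_rot: [0.938, 1.57, -0.373]
contact_force: [1.8, 0.3, 2.6]
grip_width: 0.5
```

```bash
python3 -m crank '[{"linear":[0.15,0,0],"delta_rot":[0,0,0],"fingers":0},{"linear":[0.1,0,0],"delta_rot":[0,0,0],"fingers":0},{"linear":[0.05,0,0],"delta_rot":[0,0,0],"fingers":0},{"linear":[0,0,0],"delta_rot":[0,0,0],"fingers":0},{"linear":[0,0,0],"delta_rot":[0,0,0],"fingers":0}]'
```

```text
time: 11.45
tool_pos: [551.9, -104.2, 86.2]
tcp_rot: [0.867, 1.57, -0.444]
contact_force: [-0.4, 0.5, 7.4]
grip_width: 0.5
```

```bash
python3 -m crank '[{"linear":[0.1,0,0],"delta_rot":[0,0,0],"fingers":0},{"linear":[0.05,0,0],"delta_rot":[0,0,0],"fingers":0},{"linear":[0,0,0],"delta_rot":[0,0,0],"fingers":0},{"linear":[0,0,0],"delta_rot":[0,0,0],"fingers":0},{"linear":[0,0,0],"delta_rot":[0,0,0],"fingers":0}]'
```

```text
time: 11.95
tool_pos: [551.9, -104.2, 86.0]
tcp_rot: [0.882, 1.569, -0.429]
contact_force: [-4.4, 0.8, 17.0]
grip_width: 0.2
```

The key is bottomed: the force rises to 17 N without further travel. I release it, retreat upwards and check.

```bash
python3 -m crank '[{"linear":[-0.5,0,0],"delta_rot":[0,0,0],"fingers":0},{"linear":[-1,0,0],"delta_rot":[0,0,0],"fingers":0},{"linear":[-3,0,0],"delta_rot":[0,0,0],"fingers":0},{"linear":[-4,0,0],"delta_rot":[0,0,0],"fingers":0},{"linear":[-4,0,0],"delta_rot":[0,0,0],"fingers":0}]'
python3 -m crank '[{"linear":[-3,0,-3],"delta_rot":[0,0,0],"fingers":0},{"linear":[0,3,-4],"delta_rot":[0,0,0],"fingers":0},{"linear":[0,4,0],"delta_rot":[0,0,0],"fingers":0},{"linear":[0,4,0],"delta_rot":[0,0,0],"fingers":0},{"linear":[0,1,0],"delta_rot":[0,0,0],"fingers":0}]'
python3 -m crank '[{"linear":[0,0,0],"delta_rot":[0,0,0],"fingers":0},{"linear":[0,0,0],"delta_rot":[0,0,0],"fingers":0},{"linear":[0,0,0],"delta_rot":[0,0,0],"fingers":0},{"linear":[0,0,0],"delta_rot":[0,0,0],"fingers":0},{"linear":[0,0,0],"delta_rot":[0,0,0],"fingers":0}]'
python3 - <<'E'
from h import *
from plant import bot,capture
c=capture("wrist"); np.savez("pics/w7.npz",**c)
s=capture("scene"); s0=dict(np.load("pics/scene0.npz")); np.savez("pics/s7.npz",**s)
cv2.imwrite("pics/f7.png",np.vstack([c["image"][:300],s["image"][100:300]])); o=bot.get_obs(); print(o['time'],o['tool_pos'],o['contact_force'])
E
```

```text
time: 12.45
tool_pos: [550.6, -103.7, 209.9]
tcp_rot: [-2.122, 1.568, 2.85]
contact_force: [0.4, -0.1, -0.3]
grip_width: 0.0
time: 12.95
tool_pos: [651.5, -3.9, 238.0]
tcp_rot: [-2.302, 1.57, 2.673]
contact_force: [-1.4, -0.8, -0.5]
grip_width: 0.0
time: 13.45
tool_pos: [649.1, -5.8, 239.7]
tcp_rot: [0.941, 1.57, -0.37]
contact_force: [0.2, 0.5, 0.1]
grip_width: 0.4
13.55 [649.28057772  -5.75358416 239.57036067] [0.00501132 0.51146271 0.37195556]
```

View pics/f7.png

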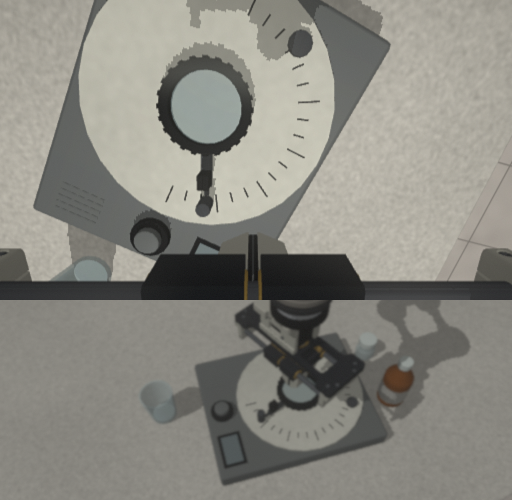

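The last view shows the pointer on the peg (205,205), the key raised (148,238) and the glassware in place. One last numeric check, then I hand in.

```bash
python3 - <<'E'
from h import *
c=dict(np.load("pics/w7.npz"))
g,C,L,st,ce=dial(c,(130,150))
for i in range(1,len(st)):
    if st[i,4]>60: print(st[i],ce[i].round(1),ray(c,ce[i],60).round(1))
cen=(C+[583.7,56.3])/2
b=[]
for v in (158,162,166):
    k=np.where(g[v,190:230]<110)[0]+190; b.append(ray(c,(k.mean(),v),60)[:2]); q=b[-1]-cen; print("bar",k.min(),k.max(),np.degrees(np.arctan2(q[1],q[0])).round(1))
q=ray(c,(203,210),81)[:2]; d=q-cen; print("peg",q,np.hypot(*d),np.degrees(np.arctan2(d[1],d[0])))
s0=dict(np.load("pics/scene0.npz"))["image"].astype(int); s7=dict(np.load("pics/s7.npz"))["image"].astype(int)
for n,(u,v,w,h) in dict(beaker=(138,178,40,46),bottle=(376,155,40,52),jar=(355,130,24,30),key=(208,198,28,26),disc=(343,194,18,17),peg=(254,206,14,18)).items(): print(n,abs(s0-s7)[v:v+h,u:u+w].mean().round(1))
E
```

```text
dial [585.   56.4] r 130.8 res 0.9 46
[289  33   8  19  72] [291.5  41.6] [650.5 136.   60. ]
[177  56  44  13 178] [197.4  61. ] [568.1  96.8  60. ]
[ 157   69   96  142 2567] [200.  133.2] [584.3  30.4  60. ]
bar 201 212 -76.5
bar 201 212 -76.6
bar 201 212 -76.7
peg [606.34499617 -43.01041504] 101.78248844681842 -77.51770002991223
beaker 11.2
bottle 11.7
jar 11.3
key 6.3
disc 12.1
peg 9.5
```

```bash
python3 -c "
from plant import workorder; print(workorder.close_job())"
```

```text
the job is handed in; nothing more can be done
None
```

The analyser pointer is set on the tall peg and the store key has been pressed and released; the job was handed in at about 13.6 s. With closed fingertips I swept the lever's tab clockwise by about 46°, touching one side only, then pressed the key and retreated.

- **Pointer:** in the last picture the lever lies at −76.6° and the peg's middle at −77.5°. That is about 1.6 mm off line, against the 6 mm allowed.
- **Tall peg:** it measures (606, −43), the same as before the push to within about 1 mm. The pointer tip passes very close to it, so I stopped the last push slightly short of exact alignment.
- **Store key:** it bottomed at about 6 mm of travel, with the force rising from 7 to 17 N. In the final pictures it looks raised again; I did not measure its height.
- **Disc and glassware:** they look in place in the final scene picture. The image-difference check there was inconclusive (about 11 grey levels everywhere, likely noise and lighting), so I have no measured displacement for them. The robot was clear of everything at the end.
- **Disagreement:** the dial centre from the wrist camera and from the top camera differ by about 1.5 mm, which puts roughly ±0.7° on the pointer angle.

I viewed 12 pictures in all, two over the budget of 10.

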